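# Close the filter pot in the hose workshop

### The job

Two filter pots stand on the bench; one is shut, but the cover of the other was only laid on and still rests on top of the collar's lips. Without taking that cover off, turn it back (anticlockwise seen from above) until its two lugs drop down through the gaps in the collar, then screw it forward (clockwise) under the lips until it is fully home, and let go.

Things in the scene. Friction and masses are not known exactly. Their poses are not given: they have to be found in the camera images.
- cover: loose cover, 0.25 kg: aluminium plug, 62 mm across, 18 mm high, with a black round knob (40 mm across, 45 mm tall) on top: grip it at any yaw, TCP 52 mm above the origin. Origin: centre of the flat underside; z up. It starts level with its lugs resting on the pot's lips, underside 74 mm above the pot's origin, its +x lug turned 57 to 80 degrees clockwise from the pot's +x gap.
- lug_tip (a point): outer end of the lug on the cover's own +x side, 46 mm from its axis and 15 mm above its underside. A like lug stands on its -x side. Each lug is 40 degrees wide and reaches from 12 to 18 mm above the underside.
- pot: the filter pot under this cover, fixed to the bench: round, grey, with a dark steel collar (grey lips) 112 mm across and a brass stub low on its side along its +x. Origin: centre of its underside on the bench; z up. The floor inside the collar is 60 mm above the origin, the top of the collar and its lips 86 mm. The two gaps between the lips lie at its +x and -x.
- collar (a point): centre of the pot's mouth, level with the top of the lips. Lips: 5 mm thick, inner edge 35 mm from the axis; gaps 70 degrees wide. Lugs within 12 degrees of mid-gap: the cover drops 14 mm onto the floor; its lugs then have 3 mm free height under the lips. Clockwise from mid-gap the lugs are wholly under after 55 degrees and meet a stop at about 70: fully home.

How it is judged:
By the outcome, as a careful person would: the job done as asked, in the order asked, and still so for the second after the job is handed in, with the robot touching nothing.
It also fails if it takes over 35 s, if anything falls off the work surface, if the arm or the gripper's body presses on something with over 40 N, if the wrist force passes 120 N, or if a joint passes its speed limit or range.

### The arm

A 7-joint arm with a two-finger parallel gripper is mounted at the origin on the work surface. World frame = base frame: x ahead of the robot, y to its left, z up, the work surface at z = 0. Lengths are in m, angles in rad, forces in N, time in s.
With the tool pointing down it reaches from about 0.35 to 0.775 m from the base axis. Payload 3.1 kg.
Tool frame: the origin (TCP) lies between the finger pads, 19 mm behind the fingertips; this is the grasp point; z points along the fingers, y is the line along which they close (so a half turn about z gives the same grasp; the last joint's range is limited). The gripper opens to 85 mm and grips with 20 to 120 N. Pads are 22 mm wide; open, the fingers measure 114 mm over their backs; the gripper's body (76 mm by 85 mm) begins 54 mm behind the grasp point. The pads swing forward as they close: fully open they stand 13 mm farther back than shut.
Start: joints at [-1.311, 0.311, 0.014, 1.512, -0.004, 1.319, -0.027], TCP at [0.163, 0.525, 0.25] pointing down, gripper open.
Joint ranges: [-2.7, 2.7], [-0.3, 1.91], [-1.27, 1.3], [0.12, 2.57], [-1.44, 4.58], [0.2, 2.03], [-3.05, 3.05]. Speed limits (rad/s): [2.79, 2.79, 3.14, 3.14, 3.14, 3.14, 3.14].

### API

Orientations are given as a 3x3 rotation matrix whose columns are the frame's x, y, z axes.
In Python, from workcell import robot gives the robot as it stands.
- The arm moves only by the tool play_rows, never from a script. Its argument "rows" is a list of rows, each an object with "slide": the shift along the world's x, y, z in mm, a list of three; "turn": the turn about the world's z in rad; "hand": the opening in per cent of the stroke, from 0 (shut) to 100 (fully open). A call has 1 to 20 rows; each row is the pose to reach, as a shift and turn from the pose commanded when the call began; what a row does not reach only later rows make up. A row lasts 1/10 s, in which the tool goes at most 50 mm and 8.59 degrees, less where a joint would pass 70% of its speed; a pose out of reach is approached as far as the arm can. A call with a gripper value outside its range is refused whole. The fingers move at their own pace and stop on an object; "newtons" is the grip in N (left out, the last holds). Time passes only in rows, so rows that repeat a pose let the fingers close. It gives the time, the measured TCP pose, the force, the opening and the grip force at its end, in the units of the state.
- robot.state(): the state, without advancing time (a new reading comes with each control period).
- robot.grab_frame(name): name is "side" or "top"; returns the picture (420x560x3 uint8, blue, green, red); there is no depth.
- robot.get_calibration(name): a dict with "mtx" (3x3 intrinsics, pixels), "D" ([k1, k2, p1, p2, k3] as OpenCV has them; the pictures are not rectified), "extrinsics" (4x4, takes a point from camera to world coordinates). Camera axes: x right, y down, z forward; pixel columns grow to the right and rows downward; lengths in m; the calibration is good to about 2 mm. A picture is of the moment at which its call begins. get_calibration takes no time and is no camera call.
- robot.finish_job(): hands the job in; it is judged then, once.
The state is a dict: "clock": time; "q": joint angles; "dq": joint speeds; "tau": joint torques, N m; "ee_pos": TCP position; "tool_rot": TCP orientation; "wrist_force": force on the tool from outside, world axes, zero at the start; "moment": the same for the moment, N m; "width": opening from 0.0 (shut) to 1.0 (fully open); "grip_force": force on a finger pad.
Only numpy, scipy, OpenCV 4.12 (cv2) and the standard library are available. Lean on these libraries where they do the work, as an engineer would, in place of code of your own. Each camera call takes 0.05 s, during which the arm holds its last target. There are 200 camera calls.

## Working session

There is one attempt and no reset: what is moved stays moved. The work goes in short steps, Python scripts to look and compute and a tool call to move; the robot and the scene stay as the last step left them, time stands still between calls to the robot, and variables do not carry over. Pictures are saved under pics/ and viewed, at most 10 in all, crops included, and the job is handed in when it is done.

Besides the shell and the picture viewer there is one more tool, called as name([rows], argument=value, ...), one row to a line, values as JSON. play_rows: Moves the arm, as the interface text tells. Its arguments: {"type":"object","properties":{"rows":{"type":"array","items":{"type":"object","properties":{"slide":{"type":"array","items":{"type":"number"}},"turn":{"type":"number"},"hand":{"type":"number"}}}},"newtons":{"type":"number"}},"required":["rows"]}

```bash
mkdir -p pics; python3 - <<'E'
from workcell import robot
import cv2,numpy as np
for n in("top","side"):
    im=robot.grab_frame(n);cv2.imwrite(f"pics/{n}0.png",im)
    c=robot.get_calibration(n);print(n,np.round(c["mtx"],1).tolist(),c["D"],np.round(c["extrinsics"],3).tolist())
s=robot.state();print(s)
E
```

```text
top [[449.0, 0.0, 282.0], [0.0, 449.0, 202.7], [0.0, 0.0, 1.0]] [-0.12347911  0.          0.          0.          0.        ] [[0.027, -0.993, 0.115, 0.469], [-0.999, -0.025, 0.022, -0.021], [-0.019, -0.115, -0.993, 0.859], [0.0, 0.0, 0.0, 1.0]]
side [[411.2, 0.0, 280.6], [0.0, 411.2, 208.7], [0.0, 0.0, 1.0]] [0.04095094 0.         0.         0.         0.        ] [[-0.963, -0.167, 0.213, 0.386], [-0.271, 0.577, -0.771, 0.537], [0.005, -0.8, -0.6, 0.521], [0.0, 0.0, 0.0, 1.0]]
{'clock': 0.1, 'q': array([-1.31065517,  0.31167726,  0.01399516,  1.5128854 , -0.00437908,
        1.31921111, -0.02717097]), 'dq': array([-4.26077608e-04, -2.23213340e-03,  4.30721716e-05, -3.64651890e-03,
       -1.10648665e-03,  9.15570537e-04,  7.25124703e-04]), 'tau': array([ 9.70814617e-04, -3.80856800e+01,  1.46787199e-01, -2.31242126e+01,
        1.23772430e-02,  8.11330247e-03, -1.40618717e-07]), 'ee_pos': array([0.16331429, 0.52455254, 0.24901691]), 'tool_rot': array([[-9.54823126e-01,  2.97174216e-01, -5.32236221e-04],
       [ 2.97174672e-01,  9.54820859e-01, -2.08390284e-03],
       [-1.11091947e-04, -2.14792575e-03, -9.99997687e-01]]), 'wrist_force': array([ 0.75107173,  0.08701408, -0.97974122]), 'moment': array([-0.00922554, -0.04017624,  0.0504144 ]), 'grip_force': 0.0, 'width': 1.0000433376385567}
```

View pics/top0.png

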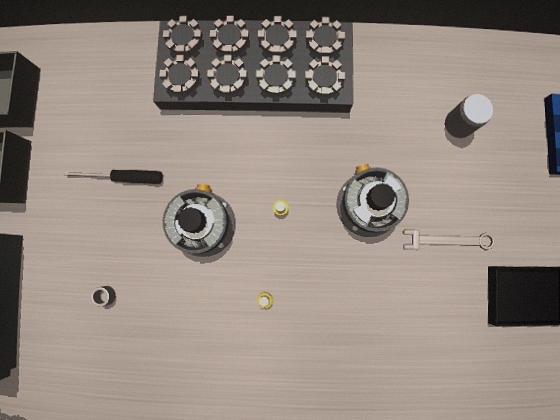

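View pics/side0.png

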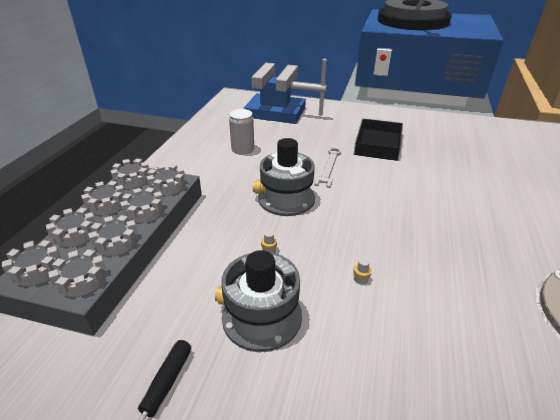

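Top view: pots near (198,222) and (373,202), each with a brass stub towards the top of the picture. Side view: near pot at (262,285), far pot at (287,180). I'll enlarge both to see which cover sits high.

```bash
python3 - <<'E'
import cv2,numpy as np
t=cv2.imread("pics/top0.png");s=cv2.imread("pics/side0.png")
def c(im,x,y,w,h): return cv2.resize(im[y:y+h,x:x+w],(400,300),interpolation=cv2.INTER_CUBIC)
cv2.imwrite("pics/c0.png",np.vstack([np.hstack([c(t,140,177,120,90),c(t,315,157,120,90)]),np.hstack([c(s,195,243,140,105),c(s,230,130,112,84)])]))
E
```

```text
(no output)
```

View pics/c0.png

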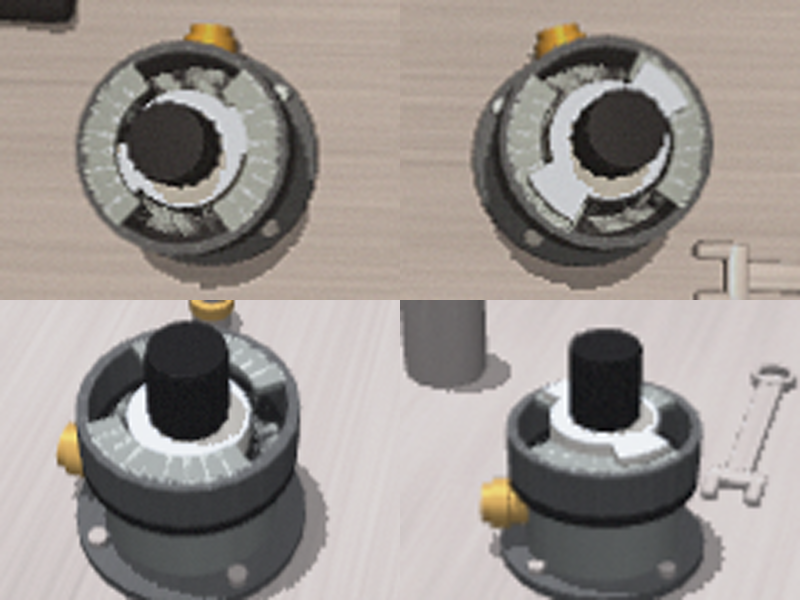

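The right pot in the top view (negative y) has the loose cover: its white lugs lie on the lips at about (396,180) and (359,221). The left one is shut, with no lugs visible. Next I'll measure positions.

```bash
cat > h.py <<'E'
from workcell import robot
import numpy as np,cv2
def ray(n,p):
    c=robot.get_calibration(n);E=np.array(c["extrinsics"])
    u=cv2.undistortPoints(np.array([[p]],float),np.array(c["mtx"]),np.array(c["D"]))[0,0]
    return E[:3,3],E[:3,:3]@[u[0],u[1],1]
def atz(n,p,z):
    o,d=ray(n,p);return o+d*(z-o[2])/d[2]
def tri(a,b):
    (o1,d1),(o2,d2)=ray("top",a),ray("side",b)
    s=np.linalg.lstsq(np.c_[d1,-d2],o2-o1,rcond=None)[0]
    p,q=o1+s[0]*d1,o2+s[1]*d2;return (p+q)/2,np.linalg.norm(p-q)
T=lambda x,y:(315+(x-400)*.3-.35,157+y*.3-.35)
S=lambda x,y:(230+(x-400)*.28-.36,130+(y-300)*.28-.36)
E
python3 - <<'E'
from h import *
np.set_printoptions(precision=4,suppress=True)
print("knob top",tri(T(627,130),S(606,345)))
print("collar",tri(T(604,143),S(604,420)), atz("top",T(604,143),.086),atz("side",S(604,420),.086))
ctr=atz("top",T(604,143),.086)
l1=atz("top",T(670,78),.092);l2=atz("top",T(548,214),.092)
print("lugs",l1,l2,np.degrees(np.arctan2(*(l1-l2)[1::-1])),np.linalg.norm(l1-l2),(l1+l2)/2)
# gap edges (lip inner/outer corners): left & right lips, top gap and bottom gap
for n,p in dict(gapTL=(540,68),gapBR=(668,225)).items():
    v=atz("top",T(*p),.086)-ctr;print(n,np.degrees(np.arctan2(v[1],v[0])),np.linalg.norm(v))
# stub: side+top triangulation
st=tri(T(558,40),S(492,503));print("stub",st,np.degrees(np.arctan2(*(st[0]-ctr)[1::-1])))
# knob top refine: dark blob
im=cv2.imread("pics/top0.png")
E
```

```text
knob top (array([ 0.5683, -0.1684,  0.1378]), np.float64(0.000283294003007943))
collar (array([ 0.5678, -0.1658,  0.0915]), np.float64(0.0002071000998890138)) [ 0.5684 -0.1668  0.086 ] [ 0.5703 -0.1748  0.086 ]
lugs [ 0.6026 -0.2003  0.092 ] [ 0.5301 -0.1369  0.092 ] -41.17493500152708 0.09630002603578756 [ 0.5664 -0.1686  0.092 ]
gapTL 41.071846943593286 0.05139594600952449
gapBR -141.3187624189795 0.05384133333284258
stub (array([ 0.6326, -0.151 ,  0.0321]), np.float64(0.0007314793096506312)) 13.84488512360309
```

```bash
python3 - <<'E'
import cv2,numpy as np
from h import *
t=cv2.imread("pics/top0.png")
for i in range(5):
    f=robot.grab_frame("top");t=f.astype(float) if i==0 else t+f
t=(t/5).astype(np.uint8)
# warp plane z=0.086 to metric, 5 px/mm, up=+x, left=+y, centre (0.568,-0.167)
c=robot.get_calibration("top");E=np.linalg.inv(c["extrinsics"])
v,u=np.mgrid[0:600,0:600]
P=np.stack([.568-(v-300)/5000.,-.167-(u-300)/5000.,np.full(v.shape,.086)],-1).reshape(-1,3)
uv=cv2.projectPoints(P,cv2.Rodrigues(E[:3,:3])[0],E[:3,3],np.array(c["mtx"]),np.array(c["D"]))[0].reshape(600,600,2).astype(np.float32)
w=cv2.remap(t,uv[...,0],uv[...,1],cv2.INTER_CUBIC)
for r in(175,280):cv2.circle(w,(300,300),r,(0,0,255),1)
for a in range(0,360,10):
    q=np.radians(a);k=(0,255,0) if a%30 else (255,0,0)
    cv2.line(w,*[(int(300-r*np.sin(q)),int(300-r*np.cos(q))) for r in(255,290)],k,1)
cv2.imwrite("pics/w0.png",w)
E
```

```text
(no output)
```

View pics/w0.png

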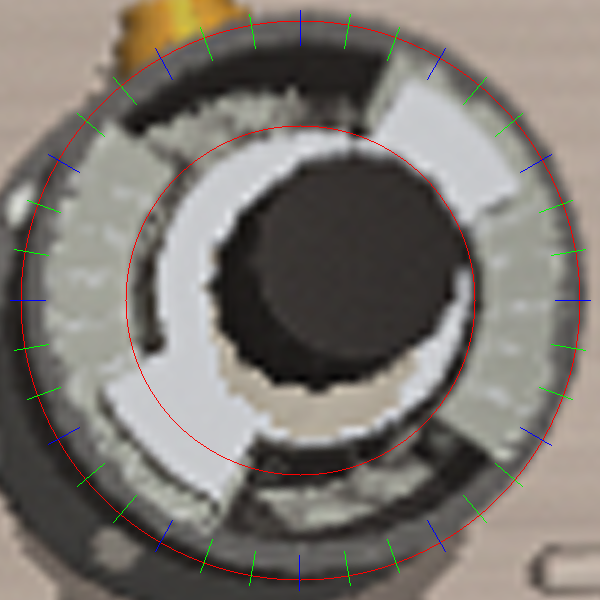

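The gap edges put the pot's +x at about +15°. The lug is at about -44°, so the turn back is about 59°. The knob axis is at (0.568, -0.168), with its top measured at 0.138 m. I'll move above the knob.

play_rows([
  {"slide":[405,-693,0],"turn":-1.57,"hand":100},
  {"slide":[405,-693,0],"turn":-1.57,"hand":100},
  {"slide":[405,-693,0],"turn":-1.57,"hand":100},
  {"slide":[405,-693,0],"turn":-1.57,"hand":100},
  {"slide":[405,-693,0],"turn":-1.57,"hand":100},
  {"slide":[405,-693,0],"turn":-1.57,"hand":100},
  {"slide":[405,-693,0],"turn":-1.57,"hand":100},
  {"slide":[405,-693,0],"turn":-1.57,"hand":100},
  {"slide":[405,-693,0],"turn":-1.57,"hand":100},
  {"slide":[405,-693,0],"turn":-1.57,"hand":100},
  {"slide":[405,-693,0],"turn":-1.57,"hand":100},
  {"slide":[405,-693,0],"turn":-1.57,"hand":100},
  {"slide":[405,-693,0],"turn":-1.57,"hand":100},
  {"slide":[405,-693,0],"turn":-1.57,"hand":100},
  {"slide":[405,-693,0],"turn":-1.57,"hand":100},
  {"slide":[405,-693,0],"turn":-1.57,"hand":100},
  {"slide":[405,-693,0],"turn":-1.57,"hand":100},
  {"slide":[405,-693,0],"turn":-1.57,"hand":100},
  {"slide":[405,-693,0],"turn":-1.57,"hand":100},
  {"slide":[405,-693,0],"turn":-1.57,"hand":100},
])

```text
clock: 2.35
ee_pos: [0.5685, -0.1655, 0.2503]
tool_rot: [[0.293, 0.956, 0.0], [0.956, -0.293, 0.002], [0.002, -0.0, -1.0]]
wrist_force: [-0.6, 1.1, -0.1]
width: 0.998
grip_force: 0.0
```

```bash
python3 -c "
from workcell import robot
s=robot.state();print(s['clock'],s['q'].round(3),s['ee_pos'],s['tool_rot'].round(3))"
```

```text
2.35 [-0.229  0.463  0.727  1.409 -0.309  1.385  0.205] [ 0.56853891 -0.16546925  0.25025814] [[ 0.293  0.956  0.   ]
 [ 0.956 -0.293  0.002]
 [ 0.002 -0.    -1.   ]]
```

play_rows([
  {"slide":[0,0,-40],"turn":0,"hand":100},
  {"slide":[0,0,-70],"turn":0,"hand":100},
  {"slide":[0,0,-95],"turn":0,"hand":100},
  {"slide":[0,0,-115],"turn":0,"hand":100},
  {"slide":[0,0,-124],"turn":0,"hand":100},
  {"slide":[0,0,-124],"turn":0,"hand":100},
  {"slide":[0,0,-124],"turn":0,"hand":60},
  {"slide":[0,0,-124],"turn":0,"hand":52},
  {"slide":[0,0,-124],"turn":0,"hand":49},
  {"slide":[0,0,-124],"turn":0,"hand":40},
  {"slide":[0,0,-124],"turn":0,"hand":30},
  {"slide":[0,0,-124],"turn":0,"hand":30},
  {"slide":[0,0,-124],"turn":0,"hand":30},
  {"slide":[0,0,-124],"turn":0,"hand":30},
], newtons=40)

```text
clock: 3.75
ee_pos: [0.5694, -0.1682, 0.1274]
tool_rot: [[0.296, 0.955, 0.002], [0.955, -0.296, -0.0], [0.0, 0.002, -1.0]]
wrist_force: [0.5, 0.6, 6.8]
width: 0.455
grip_force: 40.7
```

Gripped. I'll turn back (anticlockwise) 59–60° with no change in height.

play_rows([
  {"slide":[0,0,0],"turn":0.1,"hand":30},
  {"slide":[0,0,0],"turn":0.2,"hand":30},
  {"slide":[0,0,0],"turn":0.3,"hand":30},
  {"slide":[0,0,0],"turn":0.4,"hand":30},
  {"slide":[0,0,0],"turn":0.5,"hand":30},
  {"slide":[0,0,0],"turn":0.6,"hand":30},
  {"slide":[0,0,0],"turn":0.7,"hand":30},
  {"slide":[0,0,0],"turn":0.8,"hand":30},
  {"slide":[0,0,0],"turn":0.9,"hand":30},
  {"slide":[0,0,0],"turn":1.0,"hand":30},
  {"slide":[0,0,0],"turn":1.04,"hand":30},
  {"slide":[0,0,0],"turn":1.04,"hand":30},
  {"slide":[0,0,0],"turn":1.04,"hand":30},
])

```text
clock: 5.05
ee_pos: [0.5678, -0.1678, 0.1253]
tool_rot: [[-0.673, 0.74, -0.002], [0.74, 0.673, 0.0], [0.001, -0.001, -1.0]]
wrist_force: [-0.2, -0.0, -2.6]
width: 0.454
grip_force: 40.4
```

```bash
python3 - <<'E'
from h import *
s=robot.state();print(s['wrist_force'],s['moment'],s['q'].round(2))
t=robot.grab_frame("top");d=robot.grab_frame("side")
c=lambda im,x,y,w,h:cv2.resize(im[y:y+h,x:x+w],(400,400),interpolation=cv2.INTER_CUBIC)
cv2.imwrite("pics/t1.png",np.hstack([c(t,323,150,100,100),c(d,230,120,110,110)]))
E
```

```text
[-0.17029044 -0.01794473 -2.61503079] [-0.00779534  0.01824172 -0.03205115] [-0.05  0.52  0.44  1.58 -0.24  1.1   1.19]
```

View pics/t1.png

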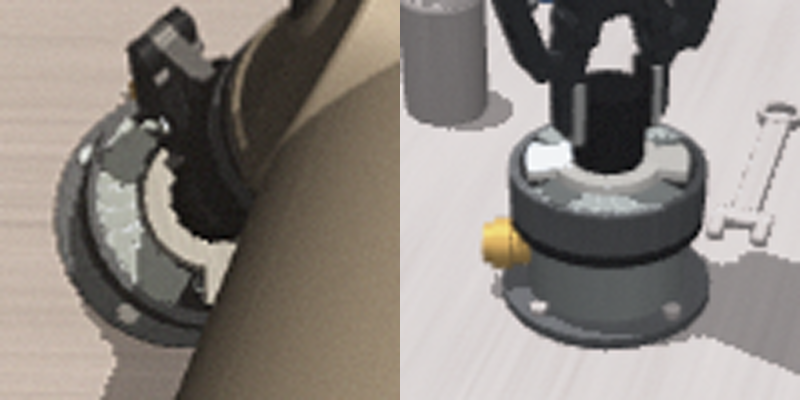

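The side view shows the lugs at (548,160) and (675,158), between the lip ends. The wrist carries only the cover's weight (2.6 N), so it is over the gaps. I'll lower it.

play_rows([
  {"slide":[0,0,-2],"turn":0,"hand":30},
  {"slide":[0,0,-4],"turn":0,"hand":30},
  {"slide":[0,0,-6],"turn":0,"hand":30},
  {"slide":[0,0,-8],"turn":0,"hand":30},
  {"slide":[0,0,-10],"turn":0,"hand":30},
  {"slide":[0,0,-11],"turn":0,"hand":30},
  {"slide":[0,0,-11],"turn":0,"hand":30},
])

```text
clock: 5.85
ee_pos: [0.5683, -0.1678, 0.1148]
tool_rot: [[-0.674, 0.739, -0.0], [0.739, 0.674, 0.0], [0.0, -0.0, -1.0]]
wrist_force: [0.1, -0.0, -1.9]
width: 0.454
grip_force: 40.4
```

play_rows([
  {"slide":[0,0,-1],"turn":0,"hand":30},
  {"slide":[0,0,-2],"turn":0,"hand":30},
  {"slide":[0,0,-2],"turn":0,"hand":30},
  {"slide":[0,0,-2],"turn":0,"hand":30},
])

```text
clock: 6.25
ee_pos: [0.5686, -0.1679, 0.1134]
tool_rot: [[-0.674, 0.739, 0.001], [0.739, 0.674, -0.0], [-0.0, 0.0, -1.0]]
wrist_force: [-1.3, 0.1, 0.5]
width: 0.454
grip_force: 40.6
```

On the floor. Now I'll screw it clockwise.

play_rows([
  {"slide":[0,0,0],"turn":-0.1,"hand":30},
  {"slide":[0,0,0],"turn":-0.2,"hand":30},
  {"slide":[0,0,0],"turn":-0.3,"hand":30},
  {"slide":[0,0,0],"turn":-0.4,"hand":30},
  {"slide":[0,0,0],"turn":-0.5,"hand":30},
  {"slide":[0,0,0],"turn":-0.6,"hand":30},
  {"slide":[0,0,0],"turn":-0.7,"hand":30},
  {"slide":[0,0,0],"turn":-0.8,"hand":30},
  {"slide":[0,0,0],"turn":-0.9,"hand":30},
  {"slide":[0,0,0],"turn":-1.0,"hand":30},
  {"slide":[0,0,0],"turn":-1.0,"hand":30},
  {"slide":[0,0,0],"turn":-1.0,"hand":30},
])

```text
clock: 7.45
ee_pos: [0.5689, -0.1682, 0.1134]
tool_rot: [[0.256, 0.967, 0.001], [0.967, -0.256, -0.001], [-0.0, 0.001, -1.0]]
wrist_force: [0.7, -0.2, -0.1]
width: 0.455
grip_force: 40.7
```

```bash
python3 -c "
from workcell import robot
s=robot.state();print(s['wrist_force'],s['moment'],s['q'].round(2))"
```

```text
[ 0.71616235 -0.17673479 -0.13234343] [-0.11097173 -0.02576405 -0.02776413] [-0.2   0.57  0.67  1.6  -0.39  1.1   0.31]
```

play_rows([
  {"slide":[0,0,0],"turn":-0.04,"hand":30},
  {"slide":[0,0,0],"turn":-0.08,"hand":30},
  {"slide":[0,0,0],"turn":-0.12,"hand":30},
  {"slide":[0,0,0],"turn":-0.16,"hand":30},
  {"slide":[0,0,0],"turn":-0.18,"hand":30},
  {"slide":[0,0,0],"turn":-0.18,"hand":30},
])

```text
clock: 8.05
ee_pos: [0.569, -0.1679, 0.1134]
tool_rot: [[0.426, 0.905, 0.001], [0.905, -0.426, -0.0], [0.0, 0.001, -1.0]]
wrist_force: [0.2, -0.3, 1.9]
width: 0.461
grip_force: 40.7
```

```bash
python3 -c "
from workcell import robot
s=robot.state();print(s['wrist_force'],s['moment'],s['tool_rot'][0])"
```

```text
[ 0.1803454  -0.26661897  1.85813054] [-0.04068752 -0.09903244 -0.02321566] [0.42581015 0.90481154 0.00133644]
```

play_rows([
  {"slide":[0,0,0],"turn":-0.03,"hand":30},
  {"slide":[0,0,0],"turn":-0.06,"hand":30},
  {"slide":[0,0,0],"turn":-0.08,"hand":30},
  {"slide":[0,0,0],"turn":-0.1,"hand":30},
  {"slide":[0,0,0],"turn":-0.1,"hand":30},
])

```text
clock: 8.55
ee_pos: [0.5699, -0.1675, 0.1135]
tool_rot: [[0.514, 0.858, 0.003], [0.858, -0.514, -0.001], [0.001, 0.003, -1.0]]
wrist_force: [3.8, -0.0, 1.2]
width: 0.456
grip_force: 40.7
```

```bash
python3 - <<'E'
from h import *
s=robot.state();print(s['wrist_force'],s['moment'],s['tool_rot'][0])
t=robot.grab_frame("top");d=robot.grab_frame("side")
c=lambda im,x,y,w,h:cv2.resize(im[y:y+h,x:x+w],(400,400),interpolation=cv2.INTER_CUBIC)
cv2.imwrite("pics/t2.png",np.hstack([c(t,323,150,100,100),c(d,230,120,110,110)]))
E
```

```text
[ 3.78557752 -0.0253044   1.19253699] [-0.01387477 -0.85037862  0.54589941] [0.51407584 0.8577406  0.00266123]
```

View pics/t2.png

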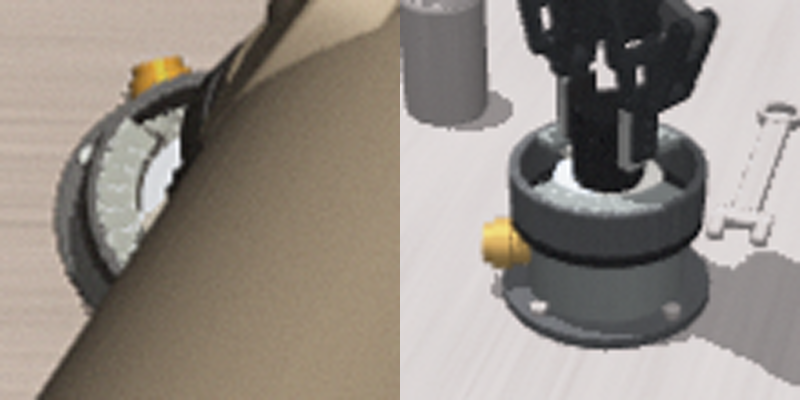

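Moment about z has jumped to 0.55 N·m, which suggests the stop. The side view shows the cover low, with the lugs hidden under the lips. A small extra push will confirm it.

play_rows([
  {"slide":[0,0,0],"turn":-0.02,"hand":30},
  {"slide":[0,0,0],"turn":-0.04,"hand":30},
  {"slide":[0,0,0],"turn":-0.04,"hand":30},
])

```text
clock: 8.95
ee_pos: [0.5702, -0.167, 0.1135]
tool_rot: [[0.548, 0.836, 0.003], [0.836, -0.548, 0.0], [0.002, 0.003, -1.0]]
wrist_force: [6.7, 1.0, 1.0]
width: 0.453
grip_force: 40.7
```

```bash
python3 -c "
from workcell import robot
s=robot.state();print(s['wrist_force'],s['moment'],s['tool_rot'][0])"
```

```text
[6.68979364 1.01691326 0.98810094] [ 0.17524088 -1.29604074  0.58897389] [0.54823094 0.83631981 0.00346629]
```

The moment has levelled off while the tool turns on, so the fingers are slipping at the stop: fully home. I'll release and rise.

play_rows([
  {"slide":[0,0,0],"turn":0,"hand":60},
  {"slide":[0,0,0],"turn":0,"hand":75},
  {"slide":[0,0,0],"turn":0,"hand":85},
  {"slide":[0,0,0],"turn":0,"hand":85},
  {"slide":[0,0,0],"turn":0,"hand":85},
  {"slide":[0,0,20],"turn":0,"hand":85},
  {"slide":[0,0,50],"turn":0,"hand":85},
  {"slide":[0,0,90],"turn":0,"hand":85},
  {"slide":[0,0,140],"turn":0,"hand":85},
  {"slide":[-50,0,150],"turn":0,"hand":85},
  {"slide":[-90,50,150],"turn":0,"hand":85},
  {"slide":[-110,100,150],"turn":0,"hand":85},
  {"slide":[-110,150,150],"turn":0,"hand":85},
  {"slide":[-110,200,150],"turn":0,"hand":85},
  {"slide":[-110,250,150],"turn":0,"hand":85},
  {"slide":[-110,300,150],"turn":0,"hand":85},
  {"slide":[-110,300,150],"turn":0,"hand":85},
  {"slide":[-110,300,150],"turn":0,"hand":85},
])

```text
clock: 10.75
ee_pos: [0.4577, 0.1358, 0.2626]
tool_rot: [[0.543, 0.84, -0.001], [0.84, -0.543, 0.0], [-0.0, -0.001, -1.0]]
wrist_force: [0.3, -0.7, 0.2]
width: 0.847
grip_force: 0.0
```

```bash
python3 - <<'E'
from h import *
s=robot.state();print(s['clock'],s['wrist_force'],s['ee_pos'])
t=robot.grab_frame("top");d=robot.grab_frame("side")
c=lambda im,x,y,w,h:cv2.resize(im[y:y+h,x:x+w],(400,400),interpolation=cv2.INTER_CUBIC)
cv2.imwrite("pics/t3.png",np.hstack([c(t,323,150,100,100),c(d,230,120,110,110)]))
E
```

```text
10.75 [ 0.2950793  -0.68002902  0.21236134] [0.45766912 0.13578963 0.26255318]
```

View pics/t3.png

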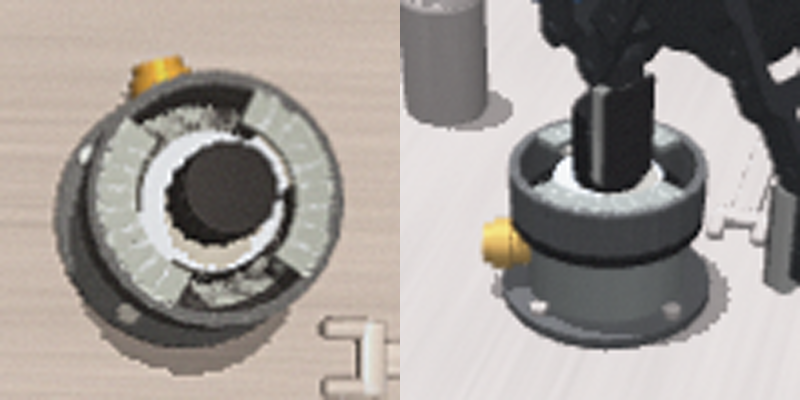

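The cover sits low and level in the collar, no lugs show above the lips or in the gaps, and the gripper is clear. Handing in.

```bash
python3 -c "
from workcell import robot
print(robot.finish_job())"
```

```text
the job is handed in; nothing more can be done
None
```

The cover was turned back about 60°, dropped through the gaps, screwed clockwise about 73° until it met the stop, and released with the arm clear; the job was handed in at about 11 s (verdict not shown).

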